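Nip a glued panel in the studio's screw press with the tommy bar

ROBOT

A 6-joint arm with a two-finger parallel gripper is mounted at the origin on the work surface. World frame = base frame: x ahead of the robot, y to its left, z up, the work surface at z = 0. Lengths are in mm, angles in rad, forces in N, time in s.
With the tool pointing down it reaches from about 275 to 850 mm from the base axis. Payload 19 kg.
Tool frame: the origin (TCP) lies at the very end of the fingers, on their centre line; the grasp point (between the pads) lies 19 mm behind it; z points along the fingers, y is the line along which they close (so a half turn about z gives the same grasp; the last joint's range is limited). The gripper opens to 85 mm and grips with 20 to 120 N. Pads are 22 mm wide; open, the fingers measure 114 mm over their backs; the gripper's body (76 mm by 85 mm) begins 54 mm behind the grasp point. The pads swing forward as they close: fully open they stand 13 mm farther back than shut.
Start: joints at [-0.134, 0.15, 1.437, -0, 1.554, -0.134], TCP at [574.97, -0.016, 231.267] pointing down, gripper open.
Joint ranges: [-2.8, 2.8], [-0.68, 2.1], [0.12, 2.68], [-1.39, 4.53], [0.16, 2.79], [-2.81, 2.81]. Speed limits (rad/s): [1.89, 1.89, 2.22, 3.01, 3.01, 3.01].

INTERFACE

Orientations are given as a unit quaternion [x, y, z, w].
In Python, from station import r, viewer, sign_off gives the robot as it stands.
- The arm moves only by the tool jog_arm, never from a script. Its arguments are lists of equal length, an entry for each row: "grip": the closure, from -1 (fully open) to 1 (shut); "delta_pos": the shift along the tool's x, y, z in cm, a list of three; "rotation": the turn, a rotation vector about the tool's x, y, z in rad, a list of three. A call has 1 to 20 rows; each row shifts and turns the commanded pose from where the row before left it, along the tool's axes as they then stand; what a row does not reach is not made up. A row lasts 1/8 s, in which the tool goes at most 62.5 mm and 10.7 degrees, less where a joint would pass 70% of its speed; a pose out of reach is approached as far as the arm can. A call with a gripper value outside its range is refused whole. The fingers move at their own pace and stop on an object; "squeeze" is the grip in N (left out, the last holds). Time passes only in rows, so rows that do not move let the fingers close. It gives the time, the measured TCP pose, the force, the opening and the grip force at its end, in the units of the state.
- r.sense(): the state, without advancing time (a new reading comes with each control period).
- viewer.snapshot(name): name is "scene" or "side" or "wrist"; returns the picture (400x640x3 uint8, red, green, blue); there is no depth.
- viewer.calibration(name): a dict with "vfov" (degrees; the focal length in pixels is half the picture's height over the tangent of half this angle, whatever the lens; pixels are square), "cx", "cy" (the principal point, pixels), "rvec" (rotation vector, rad) and "tvec" (3), from world to camera coordinates, as OpenCV has them. Camera axes: x right, y down, z forward; pixel columns grow to the right and rows downward; lengths in mm; the calibration is good to about 2 mm. A picture is of the moment at which its call begins: read the wrist's pose just before it. calibration takes no time and is no camera call; for the wrist camera it gives the pose at the moment of the call.
- sign_off(): hands the job in; it is judged then, once.
The state is a dict: "t": time; "joint_pos": joint angles; "joint_velocities": joint speeds; "effort": joint torques, N m; "eef_pos": TCP position; "orientation": TCP orientation; "force": force on the tool from outside, world axes, zero at the start; "ft_torque": the same for the moment, N m; "finger_gap": finger opening in mm; "gripper_force": force on a finger pad.
Only numpy, scipy, OpenCV 4.12 (cv2) and the standard library are available. Lean on these libraries where they do the work, as an engineer would, in place of code of your own. Each camera call takes 0.05 s, during which the arm holds its last target. There are 200 camera calls.

TASK

Tighten the screw press on the glued-up wooden panel: put the steel bar into the sockets of the press's collar, one after another, and turn the collar clockwise (seen from above) until the press bites and the turning push on the bar's handle has risen by about 2.5 N over that of free turning, but not so far that the panel is crushed. Then take the bar out and lay it back in the notches of its rest as it lay before. Turn the collar with the bar only, keep the hand off the press, and leave the other things on the table where they are.

Things in the scene. Friction and masses are not known exactly. Their poses are not given: they have to be found in the camera images.
- press: Four-column steel screw press fixed to the table: base 170 (x) x 240 (y) mm, top plate 150 x 220 mm, upper face at z = 141 mm; four 20 mm columns at x = +-50, y = +-90 mm, tops at z = 185 mm. Between the two front (-x) columns a bar can swing only some 50 degrees either side of the press's -x, so it must move on to another socket. Origin: centre of the base's underside; -x faces the robot.
- collar_axis (a point): On the vertical axis of the steel collar on the press's top plate, at the height of its sockets (158 mm over the table); axes as the press. Collar: 120 mm diameter, z = 143 to 173 mm, six level radial sockets 14 x 14 mm, 32 mm deep, 60 degrees apart, a dark groove on top over each; 29 mm screw up to z = 195 mm. Clockwise from above drives the platen down, 30 mm a turn; the collar keeps its height.
- socket (a point): Mouth centre of one of the six sockets, 60 mm from the collar's axis; turns with the collar. Friction: 0.85 N m (5.4 N at the handle's centre, 158 mm out; read at a standstill, up to half less) and stays where left. After a seventh to a third of a turn (not known beforehand) the platen meets the panel through a stiff cushion and the moment rises by 1 N m per radian.
- bed: Steel bed plate, 75 x 130 mm, fixed on the press's base under the panel; its top is 12 mm over its origin. The moment about the collar's axis over that of free turning, read the same way, tells the squeeze: 200 to 300 N per N m. A rise of 0.25 to 0.5 N m (1.6 to 3.2 N at the handle, the hand not twisting the bar) is properly tight, 0.65 N m (4 N) and more may crush the panel.
- panel: Pale wooden panel, 75 x 200 x 22 mm, long along the press's y, lying loose on the bed under the platen, its ends in view at both sides of the press. Origin: centre of its underside.
- bar: Tommy bar: square wooden handle 60 mm long, 18 x 18 mm, and a round steel shaft 11 mm in diameter, 100 mm long, with a round end; 100 g. Origin: centre of the handle, x along the bar towards the shaft's end. Starts lying level in the rest, its axis 50 mm over the table, handle towards the robot.
- bar_tip (a point): End of the bar's steel shaft, 130 mm from the handle's centre. Fully home in a socket it is 28 mm from the collar's axis. Under load the loosely fitting bar leans some 0.1 to 0.2 rad in its socket, the handle leading.
- rest: Wooden rest fixed to the table, 100 x 50 mm, two uprights with notches 22 mm wide that carry the bar's shaft; notch floors at z = 45 mm, upright tops at z = 57 mm. Origin: centre of the underside; x along the lying bar. The bar's handle centre lies at x = -75 mm, z = 50 mm in this frame, free of the rest on its -x side. May stand left or right of the robot.
- rest_handle (a point): Where the centre of the bar's handle lies when the bar is in the rest.
- brush_tray: Wooden tray with brushes fixed to the table, 200 x 70 x 30 mm, on the side where the rest is not. Bystander.
- brush_jar: Bystander: white jar of brushes, 76 mm wide, 190 mm tall with the brushes, on the table to the left of the press. Origin: centre of its underside.
- medium_bottle: Bystander: amber glass bottle, 52 mm wide, 120 mm tall, on the table to the right of the press. Origin: centre of its underside.
- gesso_jar: Bystander: low jar with black cap, 72 mm wide, 75 mm tall, left of the press. Origin: centre of its underside.
- tape_roll: Bystander: paper tape roll lying flat, 90 mm wide, 24 mm tall, right of the press. Origin: centre of its underside.
- tube_a: Bystander: paint tube lying flat, 100 x 28 x 18 mm, in front of the press. Origin: centre of its underside.
- tube_b: Bystander: paint tube lying flat, 100 x 28 x 18 mm, in front of the press. Origin: centre of its underside.
- sanding_block: Bystander: cork sanding block, 70 x 45 x 28 mm, in front of the press. Origin: centre of its underside.

How it is judged (in metres and radians):
On the way, in this order (a step that is already met when the one before it is completed fails the run):
1. the bar's shaft is in a socket of the collar, at least 22 mm deep (distance between bar_tip and collar_axis below 0.038 m), for 0.2 s.
2. the panel is pressed on the bed with more than 45 N (contact force between panel and bed above 45 N), for 0.2 s.
At the end, for the whole second after the job is handed in: The panel is held on the bed with 45 to 165 N, and the bar lies at rest in the notches of its rest, handle centre within 15 mm and direction within 0.12 rad of how it lay at the start (contact force between panel and bed between 45 and 165 N and distance between bar and rest_handle below 0.015 m and angle between the x axis of bar and the x axis of rest, either way round below 0.12 rad and linear speed of bar below 0.02 m/s and contact force between bar and rest above 0.2 N); the robot touches nothing.
It fails at once if the panel is crushed (more than 190 N between panel and bed) (contact force between panel and bed above 190 N).
It fails at once if the hand or the arm touches the press (more than 2 N) (contact force between any of the fingers, the arm and press above 2 N).
It fails at once if one of the other loose things on the table is moved by more than 30 mm (distance of any of brush_jar, medium_bottle, gesso_jar, tape_roll, tube_a, tube_b, sanding_block from where it was at the start of the episode above 0.03 m).
It also fails if it takes over 72 s, if anything falls off the work surface, if the arm or the gripper's body presses on something with over 40 N, if the wrist force passes 120 N, or if a joint passes its speed limit or range.

## Working session

There is one attempt and no reset: what is moved stays moved. The work goes in short steps, Python scripts to look and compute and a tool call to move; the robot and the scene stay as the last step left them, time stands still between calls to the robot, and variables do not carry over. Pictures are saved under pics/ and viewed, at most 10 in all, crops included, and the job is handed in when it is done.

Besides the shell and the picture viewer there is one more tool, called by a JSON object that holds its "method" and its "body". jog_arm: Moves the arm, as the interface text tells. Its arguments: {"type":"object","properties":{"grip":{"type":"array","items":{"type":"number"}},"delta_pos":{"type":"array","items":{"type":"array","items":{"type":"number"}}},"rotation":{"type":"array","items":{"type":"array","items":{"type":"number"}}},"squeeze":{"type":"number"}},"required":["grip","delta_pos","rotation"]}

```bash
mkdir -p pics; ls
python3 - <<'E'
from station import r, viewer
import cv2
s=r.sense();print(s)
for n in("scene","side"):
    im=viewer.snapshot(n);cv2.imwrite(f"pics/{n}0.png",im[:,:,::-1]);c=viewer.calibration(n);print(n,c)
E
```

```text
pics
{'t': 0.0, 'joint_pos': array([-1.33992662e-01,  1.50990549e-01,  1.43798835e+00,  1.29020296e-05,
        1.55377622e+00, -1.34009470e-01]), 'joint_velocities': array([-2.60778186e-04,  2.12038971e-05, -5.66339582e-04,  9.14518984e-04,
        1.22393358e-03, -1.46130980e-03]), 'effort': array([ 9.08163997e-05, -7.13061190e+01, -5.70858908e+01, -1.86872212e-04,
        9.14935896e-03,  2.21375326e-04]), 'eef_pos': array([5.74777500e+02, 1.86106676e-02, 2.30694108e+02]), 'orientation': array([ 7.07100800e-01,  7.07112524e-01, -3.47269033e-04, -4.66126178e-04]), 'force': array([ 0.7479207 , -0.40665708, -0.65827863]), 'ft_torque': array([-0.04720695,  0.02639352, -0.01209692]), 'gripper_force': 0.0, 'finger_gap': 85.62508682536586}
scene {'vfov': 43.73236191662599, 'cx': 320.4143424698547, 'cy': 201.20818083092715, 'rvec': array([ 1.91714868,  1.4885437 , -0.6491511 ]), 'tvec': array([-148.94641052, -311.43110919, 1947.73197989])}
side {'vfov': 48.27509621088073, 'cx': 320.58768838385174, 'cy': 203.0529754286354, 'rvec': array([ 0.18965119, -2.65759206,  1.50354177]), 'tvec': array([ 582.16107945,  144.90925709, 1087.83648135])}
```

View pics/scene0.png

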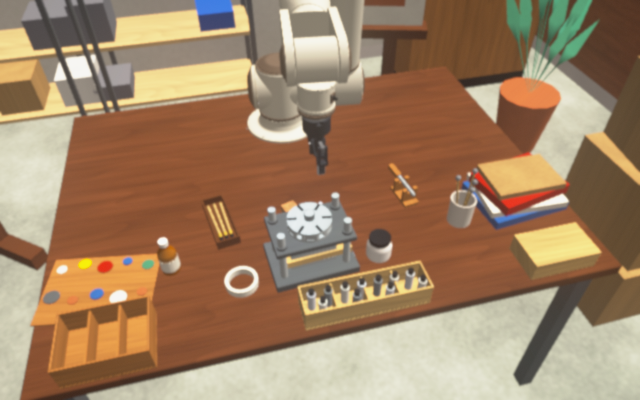

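View pics/side0.png

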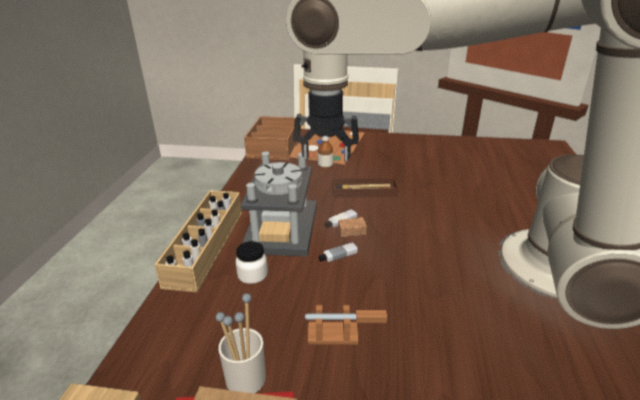

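The scene view shows the press (collar centre about px 308,221) and, on the robot's left, the rest with the bar (about 403,185). In the side view the bar runs from about (306,316) to (386,317), and the collar is near (278,178). I'll zoom in for pixel readings.

```bash
cat > h.py <<'E'
import numpy as np, cv2
from station import r, viewer
def cam(n):
    c=viewer.calibration(n); f=200/np.tan(np.radians(c["vfov"])/2)
    K=np.array([[f,0,c["cx"]],[0,f,c["cy"]],[0,0,1]]); R=cv2.Rodrigues(c["rvec"])[0]
    return K,R,np.array(c["tvec"])
def ray(C,p):
    K,R,t=C; d=R.T@np.linalg.inv(K)@[p[0],p[1],1]; return -R.T@t,d
def plane(C,p,z):
    o,d=ray(C,p); return o+d*(z-o[2])/d[2]
def proj(C,P):
    K,R,t=C; q=K@(R@np.array(P,float)+t); return q[:2]/q[2]
E
python3 - <<'E'
from h import *
a=cv2.imread("pics/scene0.png");b=cv2.imread("pics/side0.png")
def crop(im,x,y,w,h,k): return cv2.resize(im[y:y+h,x:x+w],None,fx=k,fy=k,interpolation=cv2.INTER_CUBIC)
o=np.zeros((600,800,3),np.uint8)
o[:300,:400]=crop(a,260,185,100,75,4)
o[:300,400:]=crop(b,235,145,100,75,4)
o[300:,:400]=crop(a,360,155,80,60,5)
o[300:,400:]=crop(b,300,290,100,75,4)
cv2.imwrite("pics/z1.png",o)
A=cam("scene");B=cam("side")
# steel-gray & wood masks of bar: rough rays
for n,C,p,z in [("collar",A,(308.5,220),173),("collar",B,(278,178),173),("tipS",B,(306,316.5),50),("endS",B,(386,317),50)]:
    print(n,plane(C,p,z).round(1))
E
```

```text
collar [715.9 -57.9 173. ]
collar [697.6 -23.7 173. ]
tipS [570.6 310.7  50. ]
endS [415.6 290.6  50. ]
```

View pics/z1.png

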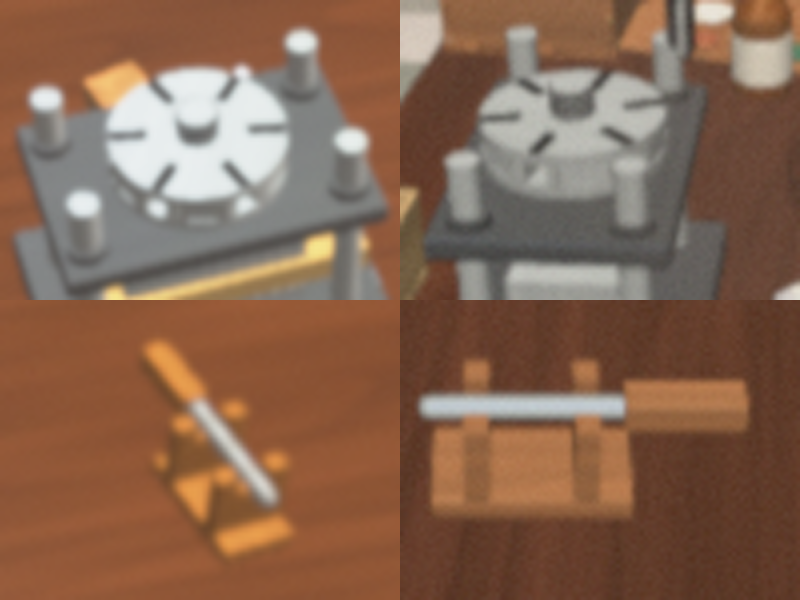

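The crops show the four column tops, the collar's six grooves with one close to facing the robot, and the bar in the rest with its steel tip away from the robot. I'll triangulate these.

```bash
cat >> h.py <<'E'
def tri(C1,p1,C2,p2):
    o1,d1=ray(C1,p1);o2,d2=ray(C2,p2);d1=d1/np.linalg.norm(d1);d2=d2/np.linalg.norm(d2)
    s=np.linalg.lstsq(np.c_[d1,-d2],o2-o1,rcond=None)[0]; a=o1+s[0]*d1;b=o2+s[1]*d2
    return (a+b)/2,np.linalg.norm(a-b)
E
python3 - <<'E'
from h import *
A=cam("scene");B=cam("side")
sc=lambda x,y:(260+(x+.5)/4-.5,185+(y+.5)/4-.5)
sd=lambda x,y:(235+(x-400+.5)/4-.5,145+(y+.5)/4-.5)
S=[(301,38),(46,98),(83,202),(351,141)];D=[(521,33),(463,158),(632,164),(670,40)]
S=[sc(*p) for p in S];D=[sd(*p) for p in D]
ps=np.array([plane(A,p,185) for p in S]);pd=np.array([plane(B,p,185) for p in D])
print(ps.round(1),ps.mean(0));print(pd.round(1),pd.mean(0))
rs=lambda x,y:(360+(x+.5)/5-.5,155+(y-300+.5)/5-.5)
rd=lambda x,y:(300+(x-400+.5)/4-.5,290+(y-300+.5)/4-.5)
for a,b in [((274,500),(421,405)),((197,402),(626,406)),((155,346),(747,405))]:
    print(tri(A,rs(*a),B,rd(*b)), plane(A,rs(*a),50).round(1),plane(B,rd(*b),50).round(1))
# grooves scene: inner-outer ends at z=173, collar centre
c=plane(A,sc(197,128),173);print(c)
for p in [(107,135),(160,79),(237,77),(289,128),(248,198),(153,193)]:
    q=plane(A,sc(*p),173);print(q.round(1))
for p in [(480,118),(524,80),(612,72),(678,99),(652,147),(533,152)]:
    q=plane(B,sd(*p),173);print(q.round(1))
E
```

```text
[[ 648.9   32.5  185. ]
 [ 662.9 -147.4  185. ]
 [ 761.6 -141.2  185. ]
 [ 752.5   37.7  185. ]] [706.45680335 -54.59929166 185.        ]
[[ 760.6 -140.1  185. ]
 [ 749.7   37.4  185. ]
 [ 648.6   31.8  185. ]
 [ 658.1 -141.7  185. ]] [704.24382054 -53.14581538 185.        ]
(array([573.46187301, 312.21966204,  51.70268177]), np.float64(2.443951823980693)) [573.2 313.5  50. ] [573.  309.4  50. ]
(array([473.74900731, 299.14021039,  52.34337497]), np.float64(1.132247341567705)) [471.9 300.5  50. ] [473.5 296.2  50. ]
(array([415.11737485, 291.67218246,  54.22412822]), np.float64(0.05697264933069382)) [410.3 293.8  50. ] [415.  287.4  50. ]
[703.96458485 -54.04413175 173.        ]
[ 695.3 -113.2  173. ]
[651.9 -67.7 173. ]
[663.2 -16.5 173. ]
[719.4   5.  173. ]
[773.7 -36.8 173. ]
[754.1 -94.8 173. ]
[761.3 -36.7 173. ]
[747.4 -93.6 173. ]
[ 692.2 -112.8  173. ]
[641.6 -79.  173. ]
[645.7 -12.5 173. ]
[716.6   3.2 173. ]
```

```bash
cat >> h.py <<'E'
from scipy.spatial.transform import Rotation as Ro
C=np.array([705.,-54.]); H=np.array([444.6,295.5]); YR=0.129
def down(yaw): # tool x at world yaw, z down
    return Ro.from_euler('z',yaw)*Ro.from_euler('x',np.pi)
def rows(wps,p=None,R=None):
    """wps: (x,y,z,yaw,nrows); prints tool-frame rows, shift before the turn"""
    s=r.sense()
    if p is None: p=np.array(s["eef_pos"]);R=Ro.from_quat(s["orientation"])
    P=[];T=[]
    for x,y,z,yaw,n in wps:
        q=np.array([x,y,z],float);Rt=down(yaw);w=(R.inv()*Rt).as_rotvec();p0,R0=p,R
        for i in range(1,n+1):
            pn=p0+(q-p0)*i/n;d=R.inv().apply(pn-p)/10;Rn=R0*Ro.from_rotvec(w*i/n);t=(R.inv()*Rn).as_rotvec()
            d=d.round(2)+0.;t=t.round(3)+0.;P.append(d.tolist());T.append(t.tolist());p=p+R.apply(d)*10;R=R*Ro.from_rotvec(t)
    print("delta_pos",P);print("rotation",T);print("n",len(P),"end",p.round(1))
def polar(phi_deg,rad,z=139): # handle at world angle phi about collar; yaw of bar toward axis
    a=np.radians(phi_deg);return (C[0]+rad*np.cos(a),C[1]+rad*np.sin(a),z,np.angle(-np.exp(1j*a)))
def moment():
    s=r.sense();p=s["eef_pos"][:2]-C;F=s["force"];m=(p[0]*F[1]-p[1]*F[0])/1000
    u=p/np.linalg.norm(p);print("t",round(s["t"],2),"p",s["eef_pos"].round(1),"yaw",round(np.degrees(np.arctan2(*(Ro.from_quat(s["orientation"]).as_matrix()[[1,0],0]))),2),"phi",round(np.degrees(np.arctan2(p[1],p[0]))%360,2),"r",np.linalg.norm(p).round(1),"F",F.round(2),"tau",s["ft_torque"].round(3),"Mz",round(m+s["ft_torque"][2],3),"M_F",round(m,3),"Frad",round(float(F[:2]@u),2),"gap",round(s["finger_gap"],1),"gf",s["gripper_force"])
E
python3 - <<'E'
from h import *
rows([(H[0],H[1],120,YR,10)])
rows([(H[0],H[1],31,YR,4)],np.array([H[0],H[1],120]),down(YR))
E
```

```text
delta_pos [[2.95, -1.3, 1.11], [2.74, -1.71, 1.11], [2.47, -2.09, 1.11], [2.13, -2.42, 1.11], [1.77, -2.7, 1.11], [1.36, -2.93, 1.1], [0.92, -3.09, 1.11], [0.48, -3.2, 1.11], [0.01, -3.22, 1.11], [-0.46, -3.2, 1.11]]
rotation [[0.0, 0.0, 0.144], [0.0, 0.0, 0.144], [0.0, 0.0, 0.145], [0.0, 0.0, 0.144], [0.0, 0.0, 0.144], [0.0, 0.001, 0.144], [-0.001, 0.0, 0.144], [0.0, 0.0, 0.144], [0.0, 0.0, 0.145], [0.0, 0.0, 0.144]]
n 10 end [444.6 295.5 120. ]
delta_pos [[0.0, 0.0, 2.22], [0.0, 0.0, 2.23], [0.0, 0.0, 2.22], [0.0, 0.0, 2.23]]
rotation [[0.0, 0.0, 0.0], [0.0, 0.0, 0.0], [0.0, 0.0, 0.0], [0.0, 0.0, 0.0]]
n 4 end [444.6 295.5  31. ]
```

{"method": "jog_arm", "body": {"grip": [-1, -1, -1, -1, -1, -1, -1, -1, -1, -1, -1], "delta_pos": [[2.95, -1.3, 1.11], [2.74, -1.71, 1.11], [2.47, -2.09, 1.11], [2.13, -2.42, 1.11], [1.77, -2.7, 1.11], [1.36, -2.93, 1.1], [0.92, -3.09, 1.11], [0.48, -3.2, 1.11], [0, -3.22, 1.11], [-0.46, -3.2, 1.11], [0, 0, 0]], "rotation": [[0, 0, 0.144], [0, 0, 0.144], [0, 0, 0.144], [0, 0, 0.144], [0, 0, 0.144], [0, 0, 0.144], [0, 0, 0.144], [0, 0, 0.144], [0, 0, 0.144], [0, 0, 0.144], [0, 0, 0]], "squeeze": 50}}

```text
t: 1.48
eef_pos: [443.2, 296.5, 119.3]
orientation: [0.998, 0.066, -0.001, 0.0]
force: [-0.0, 0.4, -0.3]
finger_gap: 85.5
gripper_force: 0.0
```

Run:
```python
from h import *
moment()
W=cam("wrist");im=viewer.snapshot("wrist");cv2.imwrite("pics/w1.png",im[:,:,::-1])
np.savez("w1.npz",K=W[0],R=W[1],t=W[2]);print(-W[1].T@W[2],W[1][2])
```

```text
t 1.48 p [443.2 296.5 119.3] yaw 7.53 phi 126.75 r 437.5 F [-0.04  0.4  -0.33] tau [ 0.009 -0.044 -0.031] Mz -0.123 M_F -0.092 Frad 0.34 gap 85.5 gf 0.0
[516.41387793 306.34051455 262.23957682] [-0.29273826 -0.04017292 -0.95534834]
```

View pics/w1.png

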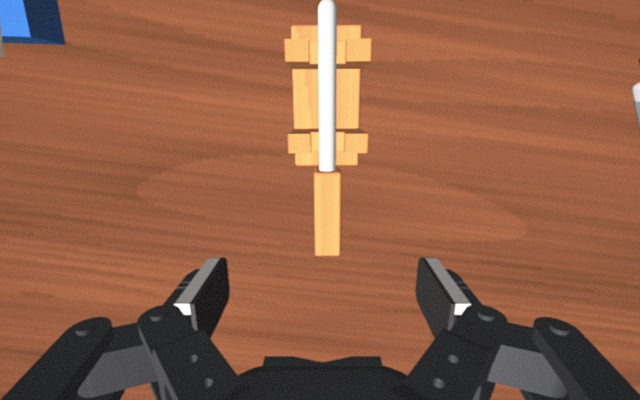

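The wrist view shows the bar centred near column 327: tip at (327,1), handle from row 172 to row 254.

Run:
```python
from h import *
d=np.load("w1.npz");W=(d["K"],d["R"],d["t"])
t=plane(W,(327,1),50);j=plane(W,(327.2,172),59);e=plane(W,(327.5,255),59)
print(t,j,e,(j+e)/2,np.linalg.norm(j-e),np.arctan2(*(t-e)[[1,0]]),np.linalg.norm((t-e)[:2]))
```

```text
[572.60494627 310.43556178  50.        ] [474.36530796 297.13709243  59.        ] [415.83718052 288.9800766   59.        ] [445.10124424 293.05858452  59.        ] 59.093811933792196 0.13601654145761077 158.22916994875243
```

{"method": "jog_arm", "body": {"grip": [-1, -1, -1, -1, -1, -1, 0.5, 1, 1, 1, 1, 1], "delta_pos": [[0.1, 0.25, 2.2], [0, 0, 2.2], [0, 0, 2.2], [0, 0, 2.2], [0, 0, 0], [0, 0, 0], [0, 0, 0], [0, 0, 0], [0, 0, 0], [0, 0, 0], [0, 0, 0], [0, 0, 0]], "rotation": [[0, 0, 0], [0, 0, 0], [0, 0, 0], [0, 0, 0], [0, 0, 0], [0, 0, 0], [0, 0, 0], [0, 0, 0], [0, 0, 0], [0, 0, 0], [0, 0, 0], [0, 0, 0]], "squeeze": 60}}

```text
t: 3.02
eef_pos: [445.9, 292.9, 32.5]
orientation: [0.998, 0.065, 0.0, 0.0]
force: [1.3, -1.3, 2.2]
finger_gap: 17.0
gripper_force: 61.7
```

Run:
```python
from h import *
moment(); s=r.sense(); np.savez("home.npz",p=s["eef_pos"],q=s["orientation"])
p=s["eef_pos"]; x,y,z,w=polar(198,235)
rows([(p[0],p[1],110,YR,4),(x,y,210,w,11)])
```

```text
t 3.02 p [445.9 292.9  32.5] yaw 7.49 phi 126.75 r 433.0 F [ 1.27 -1.34  2.19] tau [-0.226 -0.045 -0.045] Mz -0.138 M_F -0.093 Frad -1.83 gap 17.0 gf 61.685779094696045
delta_pos [[0.0, 0.0, -1.94], [0.0, 0.0, -1.93], [0.0, 0.0, -1.94], [0.0, 0.0, -1.94], [-0.17, 3.82, -0.91], [-0.23, 3.82, -0.91], [-0.3, 3.82, -0.91], [-0.37, 3.81, -0.91], [-0.42, 3.81, -0.9], [-0.49, 3.79, -0.91], [-0.55, 3.79, -0.91], [-0.62, 3.78, -0.91], [-0.68, 3.76, -0.91], [-0.75, 3.76, -0.91], [-0.81, 3.74, -0.91]]
rotation [[0.0, 0.0, 0.0], [0.0, 0.0, 0.001], [0.0, 0.0, 0.0], [0.0, 0.0, 0.001], [0.0, 0.0, -0.017], [0.0, 0.0, -0.017], [0.0, 0.0, -0.017], [0.0, 0.0, -0.016], [0.0, 0.0, -0.017], [0.0, 0.0, -0.017], [0.0, 0.0, -0.017], [0.0, 0.0, -0.017], [0.0, 0.0, -0.017], [0.0, 0.0, -0.017], [0.0, 0.0, -0.016]]
n 15 end [ 481.5 -126.6  210. ]
```

Run:
```python
from h import *
s=r.sense();p=s["eef_pos"]; x,y,z,w=polar(168,130)
rows([(p[0],p[1],110,YR,3),(x,y,300,w,11)])
```

```text
delta_pos [[0.0, 0.0, -2.58], [0.0, 0.0, -2.59], [0.0, 0.0, -2.58], [0.82, 3.04, -1.73], [0.91, 3.01, -1.72], [1.0, 2.98, -1.73], [1.09, 2.95, -1.73], [1.18, 2.92, -1.73], [1.27, 2.88, -1.72], [1.36, 2.83, -1.73], [1.45, 2.8, -1.73], [1.53, 2.75, -1.72], [1.61, 2.7, -1.73], [1.7, 2.65, -1.73]]
rotation [[0.0, 0.0, 0.001], [0.0, 0.0, 0.0], [0.0, 0.0, 0.001], [0.0, 0.0, 0.031], [0.0, 0.0, 0.03], [0.0, 0.0, 0.031], [0.0, 0.0, 0.031], [0.0, 0.0, 0.031], [0.0, 0.0, 0.03], [0.0, 0.0, 0.031], [0.0, 0.0, 0.031], [0.0, 0.0, 0.031], [0.0, 0.0, 0.03], [0.0, 0.0, 0.031]]
n 14 end [577.8 -27.  300. ]
```

{"method": "jog_arm", "body": {"grip": [1, 1, 1, 1, 1, 1, 1, 1, 1, 1, 1, 1, 1, 1, 1, 1], "delta_pos": [[0, 0, -2.58], [0, 0, -2.58], [0, 0, -2.58], [0.82, 3.04, -1.73], [0.91, 3.01, -1.73], [1, 2.98, -1.73], [1.09, 2.95, -1.73], [1.18, 2.92, -1.73], [1.27, 2.88, -1.73], [1.36, 2.83, -1.73], [1.45, 2.8, -1.73], [1.53, 2.75, -1.73], [1.61, 2.7, -1.73], [1.7, 2.65, -1.73], [0, 0, 0], [0, 0, 0]], "rotation": [[0, 0, 0], [0, 0, 0], [0, 0, 0], [0, 0, 0.031], [0, 0, 0.031], [0, 0, 0.031], [0, 0, 0.031], [0, 0, 0.031], [0, 0, 0.031], [0, 0, 0.031], [0, 0, 0.031], [0, 0, 0.031], [0, 0, 0.031], [0, 0, 0.031], [0, 0, 0], [0, 0, 0]]}}

```text
t: 5.03
eef_pos: [577.8, -26.6, 299.4]
orientation: [0.994, -0.105, -0.001, -0.0]
force: [-0.2, -0.5, -1.0]
finger_gap: 17.2
gripper_force: 61.1
```

Run:
```python
from h import *
moment()
W=cam("wrist");im=viewer.snapshot("wrist");cv2.imwrite("pics/w2.png",im[:,:,::-1])
np.savez("w2.npz",K=W[0],R=W[1],t=W[2])
for k in range(6):
    a=np.radians(18+60*k); print(18+60*k,[proj(W,(*(C+q*np.array([np.cos(a),np.sin(a)])),173)).round(0).tolist() for q in (30,60)])
```

```text
t 5.03 p [577.8 -26.6 299.4] yaw -12.03 phi 167.85 r 130.1 F [-0.15 -0.54 -1.01] tau [0.017 0.062 0.074] Mz 0.147 M_F 0.073 Frad 0.04 gap 17.2 gf 61.14282488822937
18 [[301.0, -15.0], [279.0, -58.0]]
78 [[281.0, 25.0], [242.0, 25.0]]
138 [[302.0, 62.0], [284.0, 97.0]]
198 [[341.0, 62.0], [359.0, 97.0]]
258 [[361.0, 24.0], [401.0, 24.0]]
318 [[342.0, -15.0], [364.0, -58.0]]
```

View pics/w2.png

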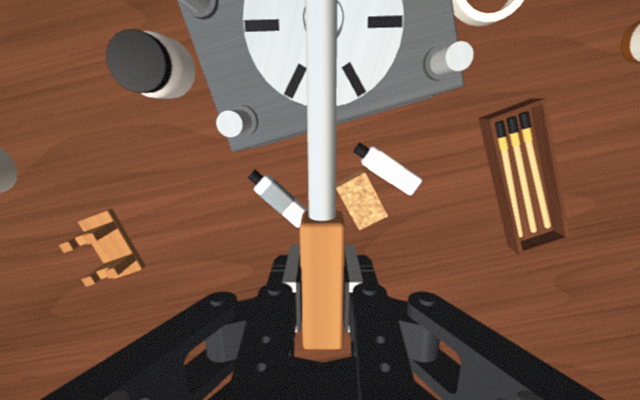

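The wrist view shows the grooves at about (262,25), (295,80), (355,79) and (385,21), close to the prediction. I'll refine the angle and centre with a mask.

Run:
```python
from h import *
d=np.load("w2.npz");W=(d["K"],d["R"],d["t"])
g=cv2.cvtColor(cv2.imread("pics/w2.png"),cv2.COLOR_BGR2GRAY)
m=((g<90)*255).astype(np.uint8);m[115:]=0;m[:,:235]=0;m[:,412:]=0
n,l,st,ce=cv2.connectedComponentsWithStats(m)
L=[]
for i in range(1,n):
    if 150<st[i,4]<900:
        ys,xs=np.where(l==i);P=np.array([plane(W,(x,y),173)[:2] for x,y in zip(xs,ys)])
        c=P.mean(0);u=np.linalg.svd(P-c,full_matrices=False)[2][0];u=u*np.sign(u@(c-C))
        ex=(P-c)@u;print(ce[i].round(1),st[i,4],c.round(1),"dir",round(np.degrees(np.arctan2(u[1],u[0]))%360,1),"phi",round(np.degrees(np.arctan2(*(c-C)[::-1]))%360,1),"r",round(np.linalg.norm(c-C),1),np.ptp(ex).round(1));L.append((c,u))
A=sum(np.eye(2)-np.outer(u,u) for c,u in L);b=sum((np.eye(2)-np.outer(u,u))@c for c,u in L);print("centre",np.linalg.solve(A,b))
for p in [(236,122),(456,55)]: print(plane(W,p,185).round(1))
# shaft line angle
a,b=plane(W,(322.5,210),168),plane(W,(320,30),168);print("bar yaw",np.degrees(np.arctan2(*(b-a)[[1,0]])))
```

```text
[384.9  21.3] 354 [ 697.2 -101. ] dir 259.1 phi 260.5 r 47.6 24.9
[261.3  24.9] 344 [714.1  -9.8] dir 79.4 phi 78.3 r 45.2 24.7
[353.4  78.9] 279 [662.2 -70.5] dir 199.4 phi 201.1 r 45.8 24.7
[295.   80.6] 276 [670.7 -25.3] dir 139.9 phi 140.1 r 44.7 24.6
centre [705.84182486 -55.09645625]
[650.  26. 185.]
[ 662.1 -146.2  185. ]
bar yaw -11.319940046722987
```

```bash
sed -i 's/^C=np.array(\[705.,-54.\])/C=np.array([705.3,-54.8])/' h.py
python3 - <<'E'
from h import *
x,y,z,w=polar(199.4,215,140.5)
rows([(x,y,260,w,7),(x,y,z,w,5)])
E
```

```text
delta_pos [[-0.75, 1.62, 0.56], [-0.88, 1.56, 0.57], [-1.0, 1.48, 0.56], [-1.11, 1.4, 0.56], [-1.21, 1.31, 0.57], [-1.32, 1.2, 0.56], [-1.4, 1.11, 0.56], [0.0, 0.0, 2.39], [0.0, 0.0, 2.39], [0.0, 0.0, 2.39], [0.0, 0.0, 2.39], [0.0, 0.0, 2.39]]
rotation [[0.0, 0.0, -0.078], [0.0, 0.0, -0.079], [0.0, 0.0, -0.078], [0.0, 0.001, -0.078], [0.0, 0.0, -0.079], [0.0, 0.0, -0.078], [0.0, 0.0, -0.078], [0.0, 0.0, 0.0], [0.0, 0.0, 0.0], [0.0, 0.0, 0.0], [0.0, 0.0, 0.0], [0.0, 0.0, 0.0]]
n 12 end [ 502.5 -126.2  140.5]
```

{"method": "jog_arm", "body": {"grip": [1, 1, 1, 1, 1, 1, 1, 1, 1, 1, 1, 1, 1, 1], "delta_pos": [[-0.75, 1.62, 0.56], [-0.88, 1.56, 0.56], [-1, 1.48, 0.56], [-1.11, 1.4, 0.56], [-1.21, 1.31, 0.57], [-1.32, 1.2, 0.57], [-1.4, 1.11, 0.57], [0, 0, 2.39], [0, 0, 2.39], [0, 0, 2.39], [0, 0, 2.39], [0, 0, 2.39], [0, 0, 0], [0, 0, 0]], "rotation": [[0, 0, -0.078], [0, 0, -0.079], [0, 0, -0.078], [0, 0, -0.078], [0, 0, -0.079], [0, 0, -0.078], [0, 0, -0.078], [0, 0, 0], [0, 0, 0], [0, 0, 0], [0, 0, 0], [0, 0, 0], [0, 0, 0], [0, 0, 0]]}}

```text
t: 6.82
eef_pos: [503.1, -126.5, 142.0]
orientation: [0.986, 0.168, 0.0, 0.0]
force: [-0.3, 0.3, -0.6]
finger_gap: 17.0
gripper_force: 61.1
```

Run:
```python
from h import *
moment()
a=viewer.snapshot("scene")[:,:,::-1];b=viewer.snapshot("side")[:,:,::-1];w=viewer.snapshot("wrist")[:,:,::-1]
def crop(im,x,y,w,h,k): return cv2.resize(im[y:y+h,x:x+w],None,fx=k,fy=k,interpolation=cv2.INTER_CUBIC)
o=np.zeros((600,800,3),np.uint8)
o[:300,:400]=crop(a,260,175,100,75,4);o[:300,400:]=crop(b,240,145,100,75,4);o[300:500,:320]=crop(w,0,0,640,400,.5);o[300:,400:]=crop(b,280,155,50,37,8)[:296].shape[0] and cv2.resize(b[155:193,270:320],(400,300),interpolation=cv2.INTER_CUBIC)
cv2.imwrite("pics/pre.png",o)
x,y,z,w=polar(199.4,159,140.5);rows([(x,y,z,w,8)])
```

```text
t 6.83 p [ 503.1 -126.5  142. ] yaw 19.39 phi 199.52 r 214.6 F [-0.26  0.33 -0.59] tau [0.007 0.049 0.018] Mz -0.068 M_F -0.086 Frad 0.14 gap 17.0 gf 61.121710538864136
delta_pos [[0.69, -0.01, 0.02], [0.7, -0.01, 0.02], [0.69, -0.01, 0.02], [0.7, -0.01, 0.02], [0.69, -0.01, 0.02], [0.7, -0.01, 0.02], [0.69, -0.01, 0.02], [0.7, -0.01, 0.02]]
rotation [[0.0, 0.0, 0.0], [0.0, 0.0, 0.0], [0.0, 0.0, 0.0], [0.0, 0.0, 0.0], [0.001, -0.001, 0.0], [0.0, 0.0, 0.0], [0.0, 0.0, 0.0], [0.0, 0.0, -0.001]]
n 8 end [ 555.3 -107.6  140.5]
```

View pics/pre.png

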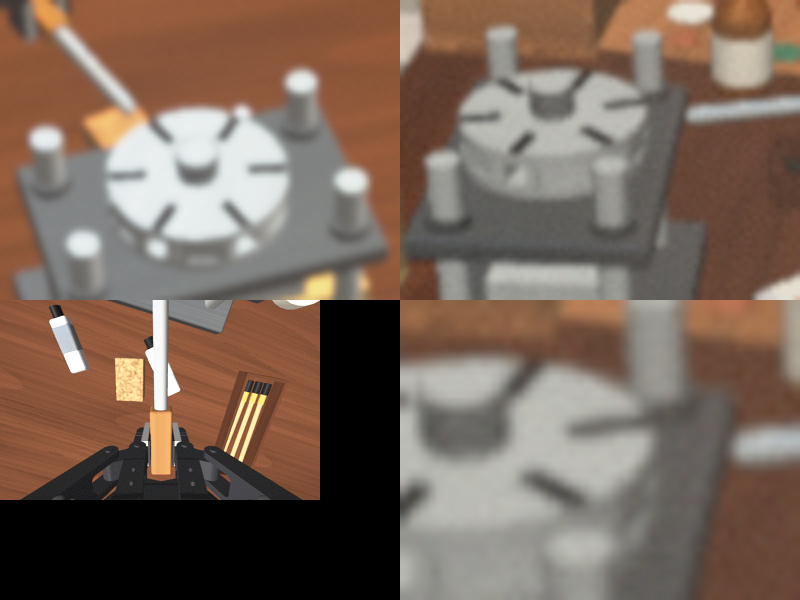

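The shaft points along the groove in both views, with its tip just outside the mouth. Inserting.

{"method": "jog_arm", "body": {"grip": [1, 1, 1, 1, 1, 1, 1, 1, 1, 1, 1], "delta_pos": [[0.7, 0, 0.1], [0.7, 0, 0], [0.7, 0, 0], [0.7, 0, 0], [0.7, 0, 0], [0.7, 0, 0], [0.7, 0, 0], [0.6, 0, 0], [0, 0, 0], [0, 0, 0], [0, 0, 0]], "rotation": [[0, 0, 0], [0, 0, 0], [0, 0, 0], [0, 0, 0], [0, 0, 0], [0, 0, 0], [0, 0, 0], [0, 0, 0], [0, 0, 0], [0, 0, 0], [0, 0, 0]]}}

```text
t: 8.35
eef_pos: [554.5, -108.7, 140.1]
orientation: [0.986, 0.168, -0.0, 0.0]
force: [-0.7, 0.3, -0.9]
finger_gap: 17.2
gripper_force: 61.2
```

Run:
```python
from h import *
moment()
def arc(f0,f1,n,R=159,z=140.5):
    rows([(*polar(f0+(f1-f0)*(i+1)/n,R,z),1) for i in range(n)])
s=r.sense();f=199.4
arc(199.4,143.4,14)
```

```text
t 8.35 p [ 554.5 -108.7  140.1] yaw 19.35 phi 199.66 r 160.1 F [-0.72  0.32 -0.85] tau [0.005 0.098 0.001] Mz -0.086 M_F -0.087 Frad 0.57 gap 17.2 gf 61.159647703170776
delta_pos [[0.15, -1.18, -0.04], [0.04, -1.11, 0.0], [0.03, -1.11, 0.0], [0.04, -1.11, 0.0], [0.04, -1.11, 0.0], [0.04, -1.11, 0.0], [0.04, -1.11, 0.0], [0.04, -1.11, 0.0], [0.04, -1.1, 0.0], [0.04, -1.11, 0.0], [0.03, -1.11, 0.0], [0.04, -1.11, 0.0], [0.04, -1.11, 0.0], [0.04, -1.11, 0.0]]
rotation [[0.0, 0.0, 0.069], [0.0, 0.0, 0.07], [0.0, 0.0, 0.069], [0.0, 0.0, 0.07], [0.0, 0.0, 0.07], [0.0, 0.0, 0.07], [0.0, 0.0, 0.07], [0.0, 0.0, 0.07], [0.0, 0.0, 0.069], [0.0, 0.0, 0.07], [0.0, 0.0, 0.07], [0.0, 0.0, 0.07], [0.0, 0.0, 0.07], [0.0, 0.0, 0.069]]
n 14 end [577.7  40.  140.5]
```

{"method": "jog_arm", "body": {"grip": [1, 1, 1, 1, 1, 1, 1, 1, 1, 1], "delta_pos": [[0.1, -1.16, 0], [0.04, -1.11, 0], [0.04, -1.11, 0], [0.04, -1.11, 0], [0.04, -1.11, 0], [0.04, -1.11, 0], [0.04, -1.11, 0], [0.04, -1.11, 0], [0.04, -1.11, 0], [0.04, -1.11, 0]], "rotation": [[0, 0, 0.07], [0, 0, 0.07], [0, 0, 0.07], [0, 0, 0.07], [0, 0, 0.07], [0, 0, 0.07], [0, 0, 0.07], [0, 0, 0.07], [0, 0, 0.07], [0, 0, 0.07]]}}

```text
t: 9.6
eef_pos: [555.3, -0.0, 139.8]
orientation: [0.983, -0.182, -0.001, 0.001]
force: [-10.5, -11.7, 0.4]
finger_gap: 17.1
gripper_force: 63.6
```

Run:
```python
from h import *
moment()
W=cam("wrist");im=viewer.snapshot("wrist");cv2.imwrite("pics/w3.png",im[:,:,::-1])
moment()
```

```text
t 9.6 p [555.3  -0.  139.8] yaw -20.99 phi 159.94 r 159.7 F [-10.52 -11.66   0.42] tau [-1.725  1.612 -1.48 ] Mz 0.846 M_F 2.326 Frad 5.88 gap 17.1 gf 63.62410247325897
t 9.65 p [555.6   1.  139.8] yaw -21.2 phi 159.56 r 159.7 F [-10.56  -8.33   0.2 ] tau [-1.599  1.672 -1.391] Mz 0.444 M_F 1.835 Frad 6.98 gap 16.7 gf 63.238919377326965
```

{"method": "jog_arm", "body": {"grip": [1, 1, 1, 1, 1], "delta_pos": [[0.04, -1.11, 0], [0.04, -1.11, 0], [0.05, -0.9, 0], [0.06, -0.8, 0], [0.06, -0.8, 0]], "rotation": [[0, 0, 0.11], [0, 0, 0.11], [0, 0, 0.08], [0, 0, 0.05], [0, 0, 0.05]]}}

```text
t: 10.28
eef_pos: [580.0, 42.4, 139.1]
orientation: [0.928, -0.372, -0.004, -0.001]
force: [-25.9, 23.0, 2.0]
finger_gap: 17.0
gripper_force: 66.5
```

Run:
```python
from h import *
moment()
W=cam("wrist");im=viewer.snapshot("wrist");cv2.imwrite("pics/w4.png",im[:,:,::-1])
moment()
```

```text
t 10.28 p [580.   42.4 139.1] yaw -43.64 phi 142.19 r 158.6 F [-25.89  22.95   1.99] tau [3.536 3.835 1.354] Mz 0.996 M_F -0.358 Frad 34.53 gap 17.0 gf 66.5105652809143
t 10.32 p [580.4  43.1 139.1] yaw -43.78 phi 141.91 r 158.6 F [-22.29  23.27   1.6 ] tau [3.292 3.156 1.256] Mz 0.531 M_F -0.725 Frad 31.89 gap 16.8 gf 65.64733028411865
```

{"method": "jog_arm", "body": {"grip": [1, 1, 1, 1, 1, 1, 1], "delta_pos": [[-0.4, 0.1, 0], [-0.8, 0, 0], [-1, 0, 0], [-1, 0, 0], [-1.5, 0, 0], [-1.5, 0, 0], [0, 0, 0]], "rotation": [[0, 0, -0.03], [0, 0, -0.02], [0, 0, 0], [0, 0, 0], [0, 0, 0], [0, 0, 0], [0, 0, 0]]}}

```text
t: 11.2
eef_pos: [534.5, 80.7, 140.3]
orientation: [0.937, -0.348, 0.0, -0.0]
force: [0.0, -1.1, -1.8]
finger_gap: 16.9
gripper_force: 61.1
```

Run:
```python
from h import *
moment()
x,y,z,w=polar(172,125,300);p=r.sense()["eef_pos"]
rows([((p[0]+x)/2-15,(p[1]+y)/2,250,w+.2,5),(x,y,z,w,3)])
```

```text
t 11.2 p [534.5  80.7 140.3] yaw -40.74 phi 141.57 r 218.0 F [ 0.03 -1.07 -1.75] tau [0.008 0.045 0.037] Mz 0.216 M_F 0.178 Frad -0.69 gap 16.9 gf 61.117132902145386
delta_pos [[0.9, 0.78, -2.19], [0.77, 0.92, -2.2], [0.62, 1.01, -2.19], [0.45, 1.11, -2.2], [0.28, 1.16, -2.19], [1.16, 2.04, -1.67], [1.3, 1.96, -1.66], [1.42, 1.87, -1.67]]
rotation [[0.0, 0.0, -0.154], [0.0, 0.0, -0.155], [0.0, 0.0, -0.154], [0.0, 0.0, -0.154], [0.0, 0.0, -0.154], [0.0, 0.0, 0.067], [0.0, 0.0, 0.066], [0.0, 0.0, 0.067]]
n 8 end [581.5 -37.4 300. ]
```

{"method": "jog_arm", "body": {"grip": [1, 1, 1, 1, 1, 1, 1, 1, 1, 1], "delta_pos": [[0.9, 0.78, -2.2], [0.77, 0.92, -2.2], [0.62, 1.01, -2.2], [0.45, 1.11, -2.2], [0.28, 1.16, -2.2], [1.16, 2.04, -1.67], [1.3, 1.96, -1.67], [1.42, 1.87, -1.67], [0, 0, 0], [0, 0, 0]], "rotation": [[0, 0, -0.154], [0, 0, -0.154], [0, 0, -0.154], [0, 0, -0.154], [0, 0, -0.154], [0, 0, 0.067], [0, 0, 0.067], [0, 0, 0.067], [0, 0, 0], [0, 0, 0]]}}

```text
t: 12.45
eef_pos: [581.8, -38.2, 299.6]
orientation: [0.997, -0.071, -0.0, -0.0]
force: [-0.4, 0.0, -0.7]
finger_gap: 16.9
gripper_force: 61.1
```

```bash
cat >> h.py <<'E'
def grooves(name,pred):
    """dark grooves in a wrist picture near the collar; groove angles mod 60 and centre"""
    W=cam("wrist");im=viewer.snapshot("wrist")[:,:,::-1];cv2.imwrite(name,im)
    g=cv2.cvtColor(im,cv2.COLOR_BGR2GRAY);m=((g<90)*255).astype(np.uint8);n,l,st,ce=cv2.connectedComponentsWithStats(m);L=[]
    for i in range(1,n):
        if 150<st[i,4]<900:
            ys,xs=np.where(l==i);P=np.array([plane(W,(x,y),173)[:2] for x,y in zip(xs,ys)])
            c=P.mean(0);rr=np.linalg.norm(c-C)
            if not 38<rr<54: continue
            u=np.linalg.svd(P-c,full_matrices=False)[2][0];u=u*np.sign(u@(c-C));L.append((c,u))
            print(ce[i].round(0),"r",rr.round(1),"dir",round(np.degrees(np.arctan2(u[1],u[0]))%360,1),"phi",round(np.degrees(np.arctan2(*(c-C)[::-1]))%360,1),"len",np.ptp((P-c)@u).round(1))
    if len(L)>1:
        A=sum(np.eye(2)-np.outer(u,u) for c,u in L);b=sum((np.eye(2)-np.outer(u,u))@c for c,u in L);print("centre",np.linalg.solve(A,b).round(1))
E
python3 - <<'E'
from h import *
moment(); grooves("pics/w5.png",0)
for i in range(5): viewer.snapshot("wrist"); moment()
E
```

```text
t 12.45 p [581.8 -38.2 299.6] yaw -8.15 phi 172.32 r 124.6 F [-0.36  0.01 -0.73] tau [-0.043  0.104 -0.039] Mz -0.035 M_F 0.005 Frad 0.36 gap 16.9 gf 61.149938106536865
[381.  19.] r 46.8 dir 272.7 phi 272.9 len 24.9
[261.  45.] r 45.6 dir 92.5 phi 92.1 len 24.6
[359.  81.] r 46.1 dir 212.5 phi 213.2 len 24.4
[300.  94.] r 46.8 dir 156.8 phi 152.4 len 24.8
centre [706.2 -53. ]
t 12.55 p [581.6 -37.9 299.7] yaw -8.13 phi 172.2 r 124.8 F [ 0.16 -0.1  -1.44] tau [ 0.031  0.072 -0.047] Mz -0.037 M_F 0.01 Frad -0.17 gap 17.1 gf 61.14907622337341
t 12.6 p [581.7 -37.8 299.8] yaw -8.14 phi 172.19 r 124.8 F [-0.35  0.24 -0.57] tau [ 0.024  0.102 -0.07 ] Mz -0.094 M_F -0.024 Frad 0.38 gap 16.7 gf 61.150556802749634
t 12.65 p [581.7 -37.9 299.9] yaw -8.14 phi 172.2 r 124.7 F [ 0.23  0.21 -1.46] tau [-0.009  0.085 -0.012] Mz -0.041 M_F -0.029 Frad -0.2 gap 16.8 gf 61.15029573440552
t 12.7 p [581.8 -38.  300. ] yaw -8.15 phi 172.25 r 124.7 F [ 0.05  0.24 -0.45] tau [ 0.019  0.105 -0.011] Mz -0.041 M_F -0.031 Frad -0.02 gap 17.0 gf 61.150503158569336
t 12.75 p [581.8 -38.1 300.1] yaw -8.16 phi 172.28 r 124.6 F [ 1.1  -0.19 -0.49] tau [0.015 0.055 0.045] Mz 0.05 M_F 0.005 Frad -1.11 gap 17.0 gf 61.15054965019226
```

```bash
sed -i 's/^C=np.array(\[705.3,-54.8\])/C=np.array([705.5,-54.4])/' h.py
cat >> h.py <<'E'
def lean(s,L,rh=161,z=140.5):
    e=lambda a:np.array([np.cos(a),np.sin(a)]);a=np.radians(s);p=C+47*e(a)+(rh-47)*e(a-L)
    return (p[0],p[1],z,np.angle(-np.exp(1j*(a-L))))
def avg(n=6):
    M=[]
    for i in range(n):
        viewer.snapshot("scene");s=r.sense();p=s["eef_pos"][:2]-C;F=s["force"];M.append([(p[0]*F[1]-p[1]*F[0])/1000+s["ft_torque"][2],s["ft_torque"][2],F[:2]@p/np.linalg.norm(p)])
    M=np.array(M);print("t",s["t"],"avg Mz,tau,Frad",M.mean(0).round(3),"sd",M.std(0).round(3),"seq",M[:,0].round(2))
E
python3 - <<'E'
from h import *
x,y,z,w=polar(212.6,217,140.5)
rows([(x,y,260,w,7),(x,y,z,w,4),(*polar(212.6,161,140.5),7)])
E
```

```text
delta_pos [[-0.57, 2.0, 0.57], [-0.76, 1.94, 0.58], [-0.96, 1.85, 0.57], [-1.14, 1.74, 0.57], [-1.32, 1.62, 0.57], [-1.47, 1.47, 0.58], [-1.61, 1.32, 0.57], [0.0, 0.0, 2.99], [0.0, 0.0, 2.98], [0.0, 0.0, 2.99], [0.0, 0.0, 2.99], [0.8, 0.0, 0.0], [0.8, 0.0, 0.0], [0.8, 0.0, 0.0], [0.8, 0.0, 0.0], [0.8, 0.0, 0.0], [0.8, 0.0, 0.0], [0.8, 0.0, 0.0]]
rotation [[0.0, 0.0, -0.102], [0.0, 0.0, -0.101], [0.0, 0.0, -0.102], [0.0, 0.0, -0.102], [0.0, 0.0, -0.101], [0.0, 0.0, -0.102], [0.0, 0.0, -0.101], [0.0, 0.0, 0.0], [0.0, 0.0, 0.0], [0.0, 0.0, 0.0], [0.0, 0.0, 0.0], [0.0, 0.0, 0.0], [0.0, 0.0, 0.0], [0.0, 0.0, 0.0], [0.0, 0.0, 0.0], [0.0, 0.0, 0.0], [0.0, 0.0, 0.0], [0.0, 0.0, 0.0]]
n 18 end [ 569.8 -141.1  140.5]
```

{"method": "jog_arm", "body": {"grip": [1, 1, 1, 1, 1, 1, 1, 1, 1, 1, 1, 1, 1], "delta_pos": [[-0.57, 2, 0.57], [-0.76, 1.94, 0.57], [-0.96, 1.85, 0.57], [-1.14, 1.74, 0.57], [-1.32, 1.62, 0.57], [-1.47, 1.47, 0.57], [-1.61, 1.32, 0.57], [0, 0, 3], [0, 0, 3], [0, 0, 3], [0, 0, 3], [0, 0, 0], [0, 0, 0]], "rotation": [[0, 0, -0.102], [0, 0, -0.102], [0, 0, -0.102], [0, 0, -0.102], [0, 0, -0.101], [0, 0, -0.101], [0, 0, -0.101], [0, 0, 0], [0, 0, 0], [0, 0, 0], [0, 0, 0], [0, 0, 0], [0, 0, 0]]}}

```text
t: 14.38
eef_pos: [523.3, -171.8, 141.6]
orientation: [0.96, 0.28, 0.0, 0.0]
force: [0.8, -0.4, -0.7]
finger_gap: 17.1
gripper_force: 61.1
```

Run:
```python
from h import *
moment();avg(4)
rows([(*polar(212.6,161,140.5),7)])
```

```text
t 14.38 p [ 523.3 -171.8  141.6] yaw 32.55 phi 212.78 r 216.8 F [ 0.75 -0.37 -0.69] tau [-0.017  0.052 -0.012] Mz 0.143 M_F 0.155 Frad -0.44 gap 17.1 gf 61.10064625740051
t 14.575 avg Mz,tau,Frad [0.156 0.029 0.357] sd [0.057 0.014 0.543] seq [0.2  0.23 0.1  0.1 ]
delta_pos [[0.8, -0.01, 0.01], [0.8, -0.01, 0.02], [0.79, -0.01, 0.01], [0.8, -0.02, 0.01], [0.8, -0.01, 0.02], [0.8, -0.01, 0.01], [0.79, -0.01, 0.01]]
rotation [[0.0, 0.0, 0.0], [0.0, 0.0, 0.0], [0.001, 0.0, 0.0], [0.0, 0.0, -0.001], [0.0, -0.001, 0.0], [0.0, 0.0, 0.0], [0.0, 0.0, 0.0]]
n 7 end [ 569.8 -141.1  140.5]
```

{"method": "jog_arm", "body": {"grip": [1, 1, 1, 1, 1, 1, 1, 1, 1], "delta_pos": [[0.8, 0, 0.1], [0.8, 0, 0], [0.8, 0, 0], [0.8, 0, 0], [0.8, 0, 0], [0.8, 0, 0], [0.8, 0, 0], [0, 0, 0], [0, 0, 0]], "rotation": [[0, 0, 0], [0, 0, 0], [0, 0, 0], [0, 0, 0], [0, 0, 0], [0, 0, 0], [0, 0, 0], [0, 0, 0], [0, 0, 0]]}}

```text
t: 15.7
eef_pos: [569.9, -141.6, 139.2]
orientation: [0.96, 0.28, -0.0, -0.0]
force: [0.3, -0.0, -1.6]
finger_gap: 17.0
gripper_force: 61.2
```

Run:
```python
from h import *
moment();avg(4)
w=[(*lean(212.6-1.5*i,0.17*i/5),1) for i in range(1,6)]+[(*lean(s,.17),1) for s in np.arange(203,194,-2)]
rows(w)
```

```text
t 15.7 p [ 569.9 -141.6  139.2] yaw 32.53 phi 212.74 r 161.2 F [ 0.26 -0.01 -1.58] tau [-0.028  0.053  0.005] Mz 0.03 M_F 0.025 Frad -0.21 gap 17.0 gf 61.15401864051819
t 15.9 avg Mz,tau,Frad [-0.021 -0.014 -0.124] sd [0.083 0.023 0.183] seq [ 0.08 -0.07  0.03 -0.13]
delta_pos [[0.05, -0.86, -0.12], [0.02, -0.81, 0.0], [0.01, -0.8, 0.0], [0.01, -0.81, 0.0], [0.0, -0.81, 0.0], [-0.01, -0.59, 0.0], [-0.02, -0.56, 0.0], [-0.02, -0.56, 0.0], [-0.02, -0.56, 0.0], [-0.01, -0.56, 0.0]]
rotation [[0.0, 0.0, 0.059], [0.0, 0.0, 0.06], [0.0, 0.0, 0.06], [0.0, 0.0, 0.06], [0.0, 0.0, 0.06], [0.0, 0.0, 0.037], [0.0, 0.0, 0.035], [0.0, 0.0, 0.035], [0.0, 0.0, 0.035], [0.0, 0.0, 0.035]]
n 10 end [546.6 -77.  140.5]
```

{"method": "jog_arm", "body": {"grip": [1, 1, 1, 1, 1, 1, 1, 1, 1, 1], "delta_pos": [[0.03, -0.86, -0.1], [0.02, -0.81, 0], [0.01, -0.8, 0], [0.01, -0.8, 0], [0, -0.8, 0], [-0.02, -0.57, 0], [-0.02, -0.56, 0], [-0.02, -0.56, 0], [-0.02, -0.56, 0], [-0.02, -0.56, 0]], "rotation": [[0, 0, 0.06], [0, 0, 0.06], [0, 0, 0.06], [0, 0, 0.06], [0, 0, 0.06], [0, 0, 0.035], [0, 0, 0.035], [0, 0, 0.035], [0, 0, 0.035], [0, 0, 0.035]]}}

```text
t: 17.15
eef_pos: [546.3, -78.4, 140.3]
orientation: [0.999, 0.045, -0.0, 0.001]
force: [0.5, -8.4, -4.0]
finger_gap: 17.2
gripper_force: 61.1
```

Run:
```python
from h import *
moment();avg(5);moment()
```

```text
t 17.15 p [546.3 -78.4 140.3] yaw 5.18 phi 188.57 r 161.0 F [ 0.54 -8.45 -3.98] tau [-1.533  0.254 -0.648] Mz 0.709 M_F 1.358 Frad 0.72 gap 17.2 gf 61.06440782546997
t 17.4 avg Mz,tau,Frad [ 0.702 -0.718  2.67 ] sd [0.122 0.055 0.236] seq [0.59 0.89 0.71 0.55 0.77]
t 17.4 p [546.2 -78.4 140.2] yaw 5.25 phi 188.56 r 161.1 F [-1.74 -9.25 -1.82] tau [-1.325  0.341 -0.664] Mz 0.768 M_F 1.432 Frad 3.1 gap 17.1 gf 61.0458379983902
```

{"method": "jog_arm", "body": {"grip": [1, 1, 1, 1], "delta_pos": [[-0.03, -0.73, 0], [-0.03, -0.73, 0], [-0.02, -0.56, 0], [-0.02, -0.56, 0]], "rotation": [[0, 0, 0.055], [0, 0, 0.055], [0, 0, 0.035], [0, 0, 0.035]]}}

```text
t: 17.9
eef_pos: [544.6, -52.1, 140.1]
orientation: [0.999, -0.044, -0.0, 0.0]
force: [-0.5, -4.9, -2.3]
finger_gap: 17.0
gripper_force: 61.0
```

Run:
```python
from h import *
moment();avg(5);moment()
```

```text
t 17.9 p [544.6 -52.1 140.1] yaw -5.09 phi 179.19 r 160.9 F [-0.53 -4.93 -2.31] tau [-0.731  0.382 -0.021] Mz 0.773 M_F 0.794 Frad 0.46 gap 17.0 gf 60.955182909965515
t 18.15 avg Mz,tau,Frad [ 0.725 -0.101  2.084] sd [0.112 0.045 0.518] seq [0.57 0.71 0.75 0.69 0.91]
t 18.15 p [544.6 -52.1 140.1] yaw -4.96 phi 179.19 r 160.9 F [-2.45 -5.87 -2.98] tau [-0.666  0.59  -0.034] Mz 0.915 M_F 0.949 Frad 2.37 gap 16.8 gf 60.960840582847595
```

{"method": "jog_arm", "body": {"grip": [1, 1, 1, 1], "delta_pos": [[-0.02, -0.56, 0], [-0.02, -0.56, 0], [-0.02, -0.56, 0], [-0.02, -0.56, 0]], "rotation": [[0, 0, 0.035], [0, 0, 0.035], [0, 0, 0.035], [0, 0, 0.035]]}}

```text
t: 18.65
eef_pos: [546.6, -29.7, 140.0]
orientation: [0.994, -0.114, -0.001, 0.0]
force: [-4.9, -4.3, -2.3]
finger_gap: 16.9
gripper_force: 61.1
```

Run:
```python
from h import *
moment();avg(5);moment()
```

```text
t 18.65 p [546.6 -29.7 140. ] yaw -13.06 phi 171.15 r 160.8 F [-4.89 -4.26 -2.25] tau [-0.601  0.993 -0.021] Mz 0.777 M_F 0.798 Frad 4.17 gap 16.9 gf 61.07097387313843
t 18.9 avg Mz,tau,Frad [ 0.731 -0.101  5.149] sd [0.05  0.073 0.152] seq [0.79 0.76 0.73 0.64 0.73]
t 18.9 p [546.6 -29.6 140. ] yaw -12.98 phi 171.14 r 160.8 F [-5.86 -3.69 -2.04] tau [-0.494  1.035 -0.   ] Mz 0.731 M_F 0.731 Frad 5.22 gap 16.6 gf 61.066909432411194
```

{"method": "jog_arm", "body": {"grip": [1, 1, 1, 1], "delta_pos": [[-0.06, -0.56, 0], [-0.05, -0.56, 0], [-0.02, -0.56, 0], [-0.02, -0.56, 0]], "rotation": [[0, 0, 0.035], [0, 0, 0.035], [0, 0, 0.035], [0, 0, 0.035]]}}

```text
t: 19.4
eef_pos: [551.6, -7.8, 140.1]
orientation: [0.983, -0.183, -0.001, 0.0]
force: [-4.2, -5.2, -2.7]
finger_gap: 16.5
gripper_force: 61.0
```

Run:
```python
from h import *
moment();avg(5);moment()
```

```text
t 19.4 p [551.6  -7.8 140.1] yaw -21.09 phi 163.16 r 160.8 F [-4.16 -5.24 -2.67] tau [-0.752  0.683 -0.029] Mz 0.97 M_F 1.0 Frad 2.46 gap 16.5 gf 60.988672971725464
t 19.65 avg Mz,tau,Frad [ 0.696 -0.075  2.189] sd [0.077 0.033 0.522] seq [0.65 0.69 0.79 0.58 0.77]
t 19.65 p [551.6  -7.8 140.1] yaw -21.0 phi 163.16 r 160.8 F [-3.96 -3.94 -2.11] tau [-0.465  0.771 -0.02 ] Mz 0.77 M_F 0.79 Frad 2.65 gap 17.2 gf 61.00747525691986
```

{"method": "jog_arm", "body": {"grip": [1, 1, 1, 1], "delta_pos": [[-0.02, -0.56, 0], [-0.02, -0.56, 0], [-0.02, -0.56, 0], [-0.02, -0.56, 0]], "rotation": [[0, 0, 0.035], [0, 0, 0.035], [0, 0, 0.035], [0, 0, 0.035]]}}

```text
t: 20.15
eef_pos: [559.6, 13.1, 139.9]
orientation: [0.968, -0.251, -0.001, 0.0]
force: [-7.2, -4.3, -0.3]
finger_gap: 17.0
gripper_force: 61.1
```

Run:
```python
from h import *
moment();avg(6);moment()
```

```text
t 20.15 p [559.6  13.1 139.9] yaw -29.09 phi 155.19 r 160.7 F [-7.24 -4.33 -0.28] tau [-0.607  1.305 -0.073] Mz 1.048 M_F 1.12 Frad 4.76 gap 17.0 gf 61.10850691795349
t 20.45 avg Mz,tau,Frad [ 0.918 -0.074  5.411] sd [0.1   0.051 0.356] seq [0.99 0.98 0.81 1.06 0.8  0.87]
t 20.45 p [559.6  13.1 140. ] yaw -29.01 phi 155.19 r 160.8 F [-7.45 -2.38 -2.3 ] tau [-0.401  1.207  0.02 ] Mz 0.87 M_F 0.85 Frad 5.77 gap 16.9 gf 61.11129283905029
```

{"method": "jog_arm", "body": {"grip": [1, 1, 1], "delta_pos": [[-0.05, -0.56, 0], [-0.05, -0.56, 0], [-0.02, -0.28, 0]], "rotation": [[0, 0, 0.035], [0, 0, 0.035], [0, 0, 0.018]]}}

```text
t: 20.82
eef_pos: [566.0, 25.6, 140.0]
orientation: [0.956, -0.293, -0.001, 0.0]
force: [-5.2, -5.4, -2.8]
finger_gap: 16.8
gripper_force: 61.0
```

Run:
```python
from h import *
moment();avg(10);moment()
```

```text
t 20.82 p [566.   25.6 140. ] yaw -34.12 phi 150.18 r 160.8 F [-5.21 -5.38 -2.8 ] tau [-0.809  0.883 -0.064] Mz 1.103 M_F 1.168 Frad 1.84 gap 16.8 gf 61.03785753250122
t 21.325 avg Mz,tau,Frad [ 0.959 -0.063  2.461] sd [0.045 0.05  0.446] seq [0.91 0.93 0.94 1.01 0.9  0.98 0.92 0.94 1.02 1.03]
t 21.32 p [565.9  25.5 140. ] yaw -34.07 phi 150.21 r 160.8 F [-5.17 -4.7  -1.45] tau [-0.566  0.932 -0.041] Mz 1.029 M_F 1.07 Frad 2.15 gap 17.1 gf 61.03831708431244
```

{"method": "jog_arm", "body": {"grip": [1, 1, 1], "delta_pos": [[-0.02, -0.56, 0], [-0.02, -0.56, 0], [-0.02, -0.56, 0]], "rotation": [[0, 0, 0.035], [0, 0, 0.035], [0, 0, 0.035]]}}

```text
t: 21.7
eef_pos: [575.1, 39.6, 139.9]
orientation: [0.939, -0.343, -0.001, 0.001]
force: [-8.7, -3.7, -1.7]
finger_gap: 17.2
gripper_force: 61.1
```

Run:
```python
from h import *
moment();avg(10);moment()
```

```text
t 21.7 p [575.1  39.6 139.9] yaw -40.15 phi 144.23 r 160.8 F [-8.72 -3.7  -1.71] tau [-0.549  1.394 -0.107] Mz 1.196 M_F 1.302 Frad 4.91 gap 17.2 gf 61.14177703857422
t 22.2 avg Mz,tau,Frad [ 0.96  -0.138  5.468] sd [0.096 0.04  0.461] seq [1.16 0.9  1.09 0.95 0.91 0.98 0.94 0.8  0.97 0.91]
t 22.2 p [575.   39.7 139.9] yaw -40.08 phi 144.22 r 160.9 F [-8.03 -1.81 -0.61] tau [-0.242  1.354 -0.085] Mz 0.907 M_F 0.992 Frad 5.46 gap 16.9 gf 61.1385977268219
```

{"method": "jog_arm", "body": {"grip": [1, 1], "delta_pos": [[-0.11, -0.28, 0], [-0.01, -0.28, 0]], "rotation": [[0, 0, 0.018], [0, 0, 0.018]]}}

```text
t: 22.45
eef_pos: [578.2, 44.1, 140.1]
orientation: [0.933, -0.36, -0.0, 0.001]
force: [-4.5, -7.1, -2.4]
finger_gap: 16.8
gripper_force: 61.0
```

Run:
```python
from h import *
moment();avg(12);moment()
```

```text
t 22.45 p [578.2  44.1 140.1] yaw -42.19 phi 142.25 r 160.9 F [-4.52 -7.12 -2.37] tau [-0.959  0.815 -0.076] Mz 1.276 M_F 1.352 Frad -0.79 gap 16.8 gf 60.9532767534256
t 23.05 avg Mz,tau,Frad [ 1.088 -0.099 -0.765] sd [0.068 0.047 0.585] seq [1.11 1.03 1.17 0.97 1.24 1.13 1.06 1.09 1.1  1.03 1.04 1.06]
t 23.05 p [578.2  44.2 140.1] yaw -42.15 phi 142.23 r 161.0 F [-4.77 -5.2  -2.63] tau [-0.817  0.722 -0.068] Mz 1.064 M_F 1.132 Frad 0.59 gap 16.9 gf 60.99371552467346
```

{"method": "jog_arm", "body": {"grip": [1, 1, 1, 1, 1, 1, 1, 1, 1], "delta_pos": [[0, 0.55, 0], [0, 0.55, 0], [-0.8, 0.08, 0], [-1, 0.1, 0], [-1, 0.1, 0], [-1, 0.1, 0], [-1.2, 0.1, 0], [-1.2, 0.1, 0], [0, 0, 0]], "rotation": [[0, 0, -0.05], [0, 0, -0.05], [0, 0, 0], [0, 0, 0], [0, 0, 0], [0, 0, 0], [0, 0, 0], [0, 0, 0], [0, 0, 0]]}}

```text
t: 24.18
eef_pos: [517.6, 69.3, 140.5]
orientation: [0.95, -0.312, 0.0, -0.0]
force: [0.5, 0.2, -1.9]
finger_gap: 17.0
gripper_force: 61.2
```

Run:
```python
from h import *
moment();avg(8)
# option: over the collar for a groove check, then home
x,y,z,w=polar(172,125,300);p=r.sense()["eef_pos"]
rows([((p[0]+x)/2-15,(p[1]+y)/2,250,w+.2,5),(x,y,z,w,3)])
```

```text
t 24.18 p [517.6  69.3 140.5] yaw -36.41 phi 146.65 r 225.0 F [ 0.52  0.25 -1.89] tau [0.093 0.046 0.053] Mz -0.058 M_F -0.111 Frad -0.3 gap 17.0 gf 61.155338287353516
t 24.575 avg Mz,tau,Frad [-0.018  0.007 -0.335] sd [0.125 0.034 0.479] seq [ 0.07 -0.12 -0.26  0.07  0.1   0.09  0.02 -0.14]
delta_pos [[0.9, 0.65, -2.2], [0.79, 0.77, -2.19], [0.69, 0.87, -2.2], [0.55, 0.96, -2.2], [0.42, 1.03, -2.19], [1.45, 1.85, -1.67], [1.56, 1.75, -1.67], [1.68, 1.64, -1.66]]
rotation [[0.0, 0.0, -0.139], [0.0, 0.0, -0.14], [0.0, 0.0, -0.139], [0.0, 0.0, -0.139], [0.0, 0.0, -0.14], [0.0, 0.0, 0.067], [0.0, 0.0, 0.066], [0.0, 0.0, 0.067]]
n 8 end [581.7 -37.  300. ]
```

Run:
```python
from h import *
h=np.load("home.npz")["p"];yw=np.radians(7.49);p=r.sense()["eef_pos"]
rows([(p[0]-20,p[1]+40,175,np.radians(-25),3),(h[0],h[1],100,yw,8),(h[0],h[1],45,yw,4)])
```

```text
delta_pos [[-1.33, -0.68, -1.16], [-1.28, -0.76, -1.16], [-1.23, -0.85, -1.16], [-1.57, -1.81, 0.94], [-1.43, -1.92, 0.93], [-1.3, -2.01, 0.94], [-1.14, -2.1, 0.94], [-1.0, -2.18, 0.94], [-0.84, -2.24, 0.93], [-0.68, -2.3, 0.94], [-0.52, -2.34, 0.94], [0.0, 0.0, 1.37], [0.0, 0.0, 1.38], [0.0, 0.0, 1.37], [0.0, 0.0, 1.38]]
rotation [[0.0, 0.0, -0.067], [0.0, 0.0, -0.066], [0.0, 0.0, -0.067], [0.0, 0.0, -0.071], [0.0, 0.0, -0.071], [0.0, 0.0, -0.071], [0.0, 0.0, -0.071], [0.0, 0.0, -0.07], [0.0, 0.0, -0.071], [0.0, 0.0, -0.071], [0.0, 0.0, -0.071], [0.0, 0.0, 0.0], [0.0, 0.0, 0.0], [0.0, 0.0, 0.0], [0.0, 0.0, 0.0]]
n 15 end [445.9 293.   45. ]
```

{"method": "jog_arm", "body": {"grip": [1, 1, 1, 1, 1, 1, 1, 1, 1, 1, 1, 1, 1], "delta_pos": [[-1.33, -0.68, -1.16], [-1.28, -0.76, -1.16], [-1.23, -0.85, -1.16], [-1.57, -1.81, 0.94], [-1.43, -1.92, 0.94], [-1.3, -2.01, 0.94], [-1.14, -2.1, 0.94], [-1, -2.18, 0.94], [-0.84, -2.24, 0.94], [-0.68, -2.3, 0.94], [-0.52, -2.34, 0.94], [0, 0, 0], [0, 0, 0]], "rotation": [[0, 0, -0.067], [0, 0, -0.067], [0, 0, -0.067], [0, 0, -0.071], [0, 0, -0.071], [0, 0, -0.071], [0, 0, -0.071], [0, 0, -0.071], [0, 0, -0.071], [0, 0, -0.071], [0, 0, -0.071], [0, 0, 0], [0, 0, 0]]}}

```text
t: 26.2
eef_pos: [445.7, 292.7, 100.0]
orientation: [0.998, 0.066, -0.0, 0.0]
force: [-0.2, 0.0, -1.2]
finger_gap: 16.9
gripper_force: 61.2
```

Run:
```python
from h import *
moment();h=np.load("home.npz")["p"];yw=np.radians(7.49)
rows([(h[0],h[1],h[2]+1,yw,5)])
a=viewer.snapshot("wrist")[:,:,::-1];b=viewer.snapshot("side")[:,:,::-1]
o=np.zeros((600,640,3),np.uint8);o[:300,:480]=cv2.resize(a,(480,300));o[300:,:]=cv2.resize(b[250:390,240:420],(640,300))
cv2.imwrite("pics/over.png",o)
```

```text
t 26.2 p [445.7 292.7 100. ] yaw 7.56 phi 126.82 r 433.5 F [-0.22  0.   -1.21] tau [0.001 0.092 0.02 ] Mz 0.097 M_F 0.077 Frad 0.14 gap 16.9 gf 61.181087493896484
delta_pos [[0.01, -0.01, 1.33], [0.0, 0.0, 1.33], [0.01, -0.01, 1.33], [0.0, 0.0, 1.33], [0.01, -0.01, 1.33]]
rotation [[0.0, 0.0, 0.0], [0.0, 0.0, 0.0], [0.0, 0.0, 0.001], [0.0, 0.0, 0.0], [0.0, 0.0, 0.0]]
n 5 end [445.9 293.   33.5]
```

View pics/over.png

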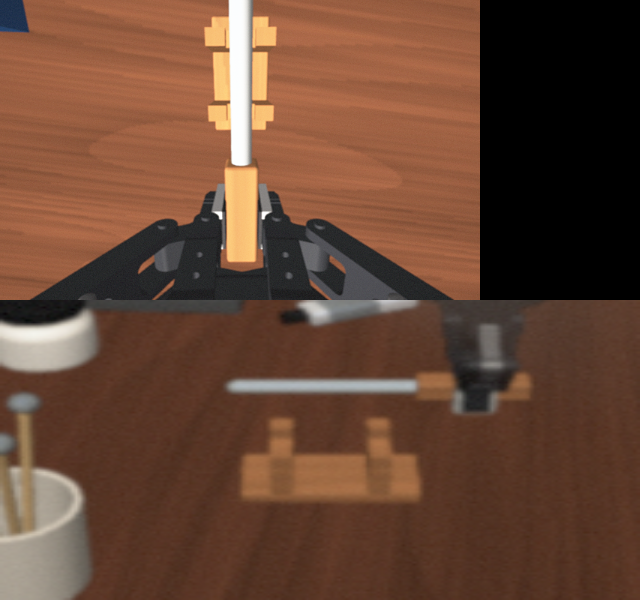

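The bar is level and centred over the notches. Lowering and releasing.

{"method": "jog_arm", "body": {"grip": [1, 1, 1, 1, 1, 1, 0.4, 0, -0.5, -1, -1, -1], "delta_pos": [[0.01, 0, 1.6], [0, 0, 1.6], [0, 0, 1.6], [0, 0, 1.2], [0, 0, 0.7], [0, 0, 0], [0, 0, 0], [0, 0, 0], [0, 0, 0], [0, 0, 0], [0, 0, 0], [0, 0, 0]], "rotation": [[0, 0, 0], [0, 0, 0], [0, 0, 0], [0, 0, 0], [0, 0, 0], [0, 0, 0], [0, 0, 0], [0, 0, 0], [0, 0, 0], [0, 0, 0], [0, 0, 0], [0, 0, 0]]}}

```text
t: 27.8
eef_pos: [445.6, 293.0, 32.9]
orientation: [0.998, 0.066, -0.0, -0.0]
force: [-0.0, -0.1, -0.7]
finger_gap: 85.4
gripper_force: 0.0
```

{"method": "jog_arm", "body": {"grip": [-1, -1, -1, -1, -1, -1], "delta_pos": [[0, 0, -1], [0, 0, -2], [0, 0, -2.5], [0, 0, -2.5], [0, 0, -1], [0, 0, 0]], "rotation": [[0, 0, 0], [0, 0, 0], [0, 0, 0], [0, 0, 0], [0, 0, 0], [0, 0, 0]]}}

```text
t: 28.55
eef_pos: [445.7, 293.1, 123.3]
orientation: [0.998, 0.066, 0.0, -0.0]
force: [-0.3, 0.3, -0.4]
finger_gap: 85.6
gripper_force: 0.0
```

Run:
```python
from h import *
moment();a=viewer.snapshot("wrist")[:,:,::-1];W=cam("wrist");cv2.imwrite("pics/fin.png",a);np.savez("wf.npz",K=W[0],R=W[1],t=W[2])
d=np.load("w1.npz");W0=(d["K"],d["R"],d["t"])
print([proj(W,plane(W0,q,z)).round(0) for q,z in (((327,1),50),((327.2,172),59),((327.5,255),59))])
```

```text
t 28.55 p [445.7 293.1 123.3] yaw 7.61 phi 126.78 r 433.9 F [-0.32  0.32 -0.38] tau [-0.013  0.031 -0.016] Mz 0.011 M_F 0.027 Frad 0.45 gap 85.6 gf 0.0
[array([321.,   6.]), array([321., 174.]), array([322., 255.])]
```

View pics/fin.png

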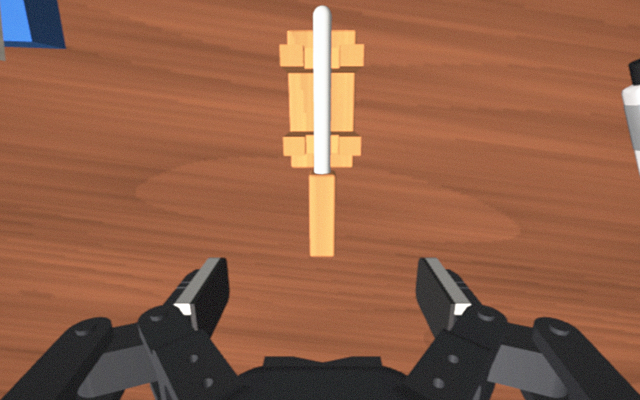

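The bar lies in the notches as it did at the start: tip at (321,7), handle from row 174 to row 256, within 1 px of where I predicted. Handing in.

```bash
python3 -c "
from station import sign_off
print(sign_off())"
```

```text
the job is handed in; nothing more can be done
None
```

The job is handed in but no verdict came back: I tightened the press until the turning moment had risen by an estimated 0.37 N m (about 2.4 N at the handle), laid the bar back in its rest within about 1 mm of where it lay, and finished at about 29 s with the hand clear.

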